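# Set the slide stop and press the label holder home behind the tray's lip

## Task

The two-bay parts tray needs its label. First slide the black stop along its track until its pointer stands at the mark that belongs to the bay with the round black oil-filter cap wrench in it (each bay's mark lies below the right-hand end of that bay's label place, seen from the robot); then take the label holder out of its wooden stand and push it straight down behind the tray's front lip, in front of that bay and with its right-hand edge close beside the stop, until the spring strip under it is fully down. Finish while still gripping the holder and holding it pressed home, and leave the tools in and around the tray where they are.

Things in the scene. Friction and masses are not known exactly. Their poses are not given: they have to be found in the camera images.
- tray: Fixed grey steel tray, 184 mm wide in front (y from -96 to 88), 168 behind, x from -50 (front) to +92 mm. Origin: on the table, below the front face of the wall behind the label channel, midway between the bays; x to its back, y left, z up. Two bays 84 x 80 mm centred at x = 46, y = +41 and -41, floor z = 6, side walls 42 mm high. Label channel (open top) along the front, y = -92 to +84, x = -8 to 0: see slot_left.
- slot_left (a point): Label place of the left (+y) bay: tray frame x = -4, y = 40, z = 14 mm, where the middle of the holder's lower edge lies when home; axes as the tray's. The channel is 8 mm wide, between the lip (x = -8, upright to z = 45, then flared out to x = -17, z = 53) and the wall (x = 0 to 4, top z = 62): at z = 55 to 62 a holder can be pushed to +x against the wall, then down.
- slot_right (a point): The same for the right (-y) bay: tray frame x = -4, y = -40, z = 14 mm.
- mark_left (a point): Dark tick, 12 x 3 mm, on the tray's foot in front of the track: the stop's mark for the left bay. Tray frame x = -43, y = +1, z = 7 mm; reached at stop = 0.001.
- mark_right (a point): The same for the right bay. Tray frame x = -43, y = -79, z = 7 mm; reached at stop = -0.079.
- stop (a joint): Position (m) of the black slide stop on its track in front of the lip = tray-frame y of its middle and pointer. Range -0.084 to 0.060, starts between the marks; friction about 2 N, stays where left. It is 16 mm wide (y); its tongue at z = 54 to 60 mm reaches back over the channel, so nothing enters there.
- stop_top (a point): Middle of the top of the stop's grip fin: tray frame x = -27.5, z = 80 mm. The upright fin is 10 mm thick (tray y), 14 mm deep (tray x), z = 52 to 80; the carriage below it is 16 mm thick (y). Beside both it is free down to the track's top at z = 26. Moves with the stop, axes as the tray's.
- seat (a joint): Black spring strip that forms the floor of the channel over its whole length: 0 = up (top at tray z = 22 mm), 0.008 = fully down (top at z = 14 mm, a hard stop). It resists with 4 N at the start and 8 N when fully down, and rises again when let go.
- label_holder: Grey plastic label holder with a blank paper card, about 60 g, standing upright in the stand. Plate 60 (y) x 5 (x) x 60 (z) mm; on top a grip 14 mm thick (x), 40 mm long (y), from z = 56 to 82 mm. Origin: middle of the lower edge; x normal to the plate (the card is on the -x side), y along its width, z up. Either face may look forward.
- stand: Fixed plywood block 60 (x) x 100 (y) x 30 (z) mm on the table, with a slot 7.5 x 65 mm and 20 mm deep in its top in which the label holder stands on the slot's bottom at z = 10 mm. Origin: centre of its underside, axes along its sides.
- cap_wrench: Round black oil-filter cap wrench, 74 mm across, 22 mm high, lying in one of the two bays. Origin: centre of its underside. Tells which bay gets the label; leave it.
- socket: Steel wrench socket, 32 mm across, 38 mm high, standing in the other bay. Origin: centre of its underside. Leave it.
- punch: Loose steel drift punch, 11 x 150 mm, lying on the table. Origin: below its middle. Leave it.
- driver: Loose screwdriver with a blue handle, 26 x 200 mm, lying on the table. Origin: below its middle. Leave it.

How it is judged:
By the outcome, as a careful person would: the job done as asked, in the order asked, and still so for the second after the job is handed in, while the arm keeps its last pose, push and grip.
It also fails if it takes over 51 s, if anything falls off the work surface, if the arm or the gripper's body presses on something with over 40 N, if the wrist force passes 120 N, or if a joint passes its speed limit or range.

## Robot

A 6-joint arm with a two-finger parallel gripper is mounted at the origin on a cart in front of the work surface, level with it; the furniture and walls round the work are solid. World frame = base frame: x ahead of the robot, y to its left, z up, the work surface at z = 0. Lengths are in m, angles in rad, forces in N, time in s.
With the tool pointing down it reaches from about 0.3 to 0.85 m from the base axis. Payload 5.4 kg.
Tool frame: the origin (TCP) lies between the finger pads; the fingertips stand 25 mm ahead of it and the grasp point (between the pads) lies 6 mm ahead of it (robot.tcp_to_tips is the distance from the TCP to the fingertips, in m); y points along the fingers, x is the direction in which the jaws open and shut, and the axes are right-handed (so a half turn about y gives the same grasp; the last joint's range is limited). The gripper opens to 85 mm and grips with 20 to 120 N. Pads are 22 mm wide; open, the fingers measure 114 mm over their backs; the gripper's body (76 mm by 85 mm) begins 54 mm behind the grasp point. The pads swing forward as they close: fully open they stand 13 mm farther back than shut.
Start: joints at [1.077, 0.158, 1.597, -0, 1.386, -0.21], TCP at [0.161, 0.552, 0.256] pointing down, gripper open.
Joint ranges: [-2.91, 2.91], [-0.94, 2.29], [0.18, 2.7], [-1.29, 4.43], [0.17, 2.64], [-3, 3]. Speed limits (rad/s): [2.57, 2.57, 3.14, 3.14, 3.14, 3.14].

## Interface

Orientations are given as a unit quaternion [x, y, z, w].
In Python, from plant import robot gives the robot as it stands.
- The arm moves only by the tool step_arm, never from a script. Its argument "plan" is a list that holds one entry, the list of rows, each a list of 7 numbers: the shift along the tool's x, y, z in mm, then the turn, a rotation vector about the tool's x, y, z in degrees, then the opening, from -1 (shut) to 1 (fully open). In form: [[[x, y, z, wx, wy, wz, jaw], ...]]. A call has 1 to 20 rows; each row shifts and turns the commanded pose from where the row before left it, along the tool's axes as they then stand; what a row does not reach is not made up. A row lasts 1/10 s, in which the tool goes at most 50 mm and 8.59 degrees, less where a joint would pass 70% of its speed; a pose out of reach is approached as far as the arm can. A call is refused whole if a number of a shift passes 50 or a number of a turn 8.59, either way. A call with a gripper value outside its range is refused whole. The fingers move at their own pace and stop on an object; "newtons" is the grip in N (left out, the last holds). Time passes only in rows, so rows that do not move let the fingers close. It gives the time, the measured TCP pose, the force and the opening at its end, in the units of the state.
- robot.observe(): the state, without advancing time (a new reading comes with each control period).
- robot.grab_frame(name): name is "scene" or "top"; returns the picture (420x560x3 uint8, red, green, blue); there is no depth.
- robot.camera_params(name): a dict with "fx", "fy", "cx", "cy" (pixels), "rvec" (rotation vector, rad) and "tvec" (3), from world to camera coordinates, as OpenCV has them. Camera axes: x right, y down, z forward; pixel columns grow to the right and rows downward; lengths in m; the calibration is good to about 2 mm. A picture is of the moment at which its call begins. camera_params takes no time and is no camera call.
- robot.job_done(): hands the job in, once; it reports no verdict.
Trained networks look in the newest picture that a camera, given by its name, has taken for a name from the list of things; names that differ only in an ending like _2 or _b are one class to them, and where a whole thing is asked for, a point or a joint stands for the part that bears it (a point fixed in the world has none). Each returns a list of dicts, best first, with "confidence" (0 to 1); they miss things now and then, are a little off and sometimes report something else, mostly with a low value. They report only what shows in the picture. A call takes as long as a camera call.
- robot.masks_of(query, camera): "region" (420x560 bool, what is visible of it) and "at" ([column, row] in pixels, amid what is visible of it).
- robot.landmark_of(query, camera): "at" ([column, row] in pixels: a listed point, or the origin of a listed thing).
The state is a dict: "t": time; "joint_positions": joint angles; "qd": joint speeds; "joint_efforts": joint torques, N m; "position": TCP position; "ee_rot": TCP orientation; "contact_force": force on the tool from outside, world axes, zero at the start; "torque": the same for the moment, N m; "opening": finger opening in m.
Only numpy, scipy, OpenCV 4.12 (cv2) and the standard library are available. Lean on these libraries where they do the work, as an engineer would, in place of code of your own. Each camera call takes 0.05 s, during which the arm holds its last target.

## Working session

There is one attempt and no reset: what is moved stays moved. The work goes in short steps, Python scripts to look and compute and a tool call to move; the robot and the scene stay as the last step left them, time stands still between calls to the robot, and variables do not carry over. Pictures are saved under pics/ and viewed, and the job is handed in when it is done.

Besides the shell and the picture viewer there is one more tool, called by a JSON object that holds its "fn" and its "kwargs", one argument or row to a line. step_arm: Moves the arm, as the interface text tells. Its arguments: {"type":"object","properties":{"plan":{"type":"array","items":{"type":"array","items":{"type":"array","items":{"type":"number"}}}},"newtons":{"type":"number"}},"required":["plan"]}

```bash
ls; mkdir -p pics
cat > h.py <<'E'
import numpy as np, cv2
from plant import robot
from scipy.spatial.transform import Rotation as R
def save(name,fn):
    im=robot.grab_frame(name); cv2.imwrite('pics/'+fn,im[:,:,::-1]); return im
def cam(name):
    p=robot.camera_params(name); K=np.array([[p['fx'],0,p['cx']],[0,p['fy'],p['cy']],[0,0,1.]])
    return K,np.array(p['rvec'],float),np.array(p['tvec'],float)
def proj(name,pts):
    K,r,t=cam(name); return cv2.projectPoints(np.atleast_2d(np.array(pts,float)),r,t,K,None)[0][:,0]
def onz(name,px,z):
    K,r,t=cam(name); M=cv2.Rodrigues(r)[0]; c=-M.T@t
    d=M.T@np.linalg.inv(K)@np.array([px[0],px[1],1.]); return c+d*(z-c[2])/d[2]
E
python3 - <<'E'
from h import *
np.set_printoptions(precision=4,suppress=True)
s=robot.observe(); print(s)
for c in('scene','top'):
    save(c,c+'0.png'); K,r,t=cam(c); print(c,K[0,0],-cv2.Rodrigues(r)[0].T@t)
    for q in['tray','slot_left','slot_right','mark_left','mark_right','stop_top','label_holder','stand','cap_wrench','socket']:
        for d in robot.landmark_of(q,c)[:2]: print(c,q,np.array(d['at']),round(d['confidence'],2))
print(robot.observe()['t'])
E
```

```text
pics
{'t': 0.0, 'joint_positions': array([ 1.0769,  0.1591,  1.5982,  0.    ,  1.3862, -0.2101]), 'qd': array([ 0.0008, -0.0004, -0.0015, -0.0017,  0.0004, -0.0001]), 'joint_efforts': array([  0.0011, -39.5994, -33.1434,  -0.    ,   0.0082,   0.    ]), 'position': array([0.1607, 0.5515, 0.2553]), 'ee_rot': array([ 0.566 ,  0.4236, -0.4249, -0.5654]), 'contact_force': array([ 0.3035,  0.9269, -0.5916]), 'torque': array([0.0156, 0.0411, 0.0507]), 'opening': 0.08537904459588552}
scene 481.5669262343192 [ 0.2481 -0.3453  0.7672]
scene tray [201.1 206.4] 0.97
scene slot_left [185.8 191.4] 0.62
scene slot_right [217.7 212.4] 0.88
scene mark_left [184.8 212.4] 0.71
scene mark_right [210.4 236.4] 0.68
scene stop_top [194.3 194. ] 0.74
scene stop_top [233.9 195.5] 0.61
scene label_holder [314.2 301.4] 0.77
scene stand [316.8 305.4] 0.92
scene cap_wrench [234.1 196.9] 0.82
scene socket [209.  181.5] 0.66
top 419.5803199926744 [0.4622 0.1526 0.9352]
top tray [233.7 254.8] 0.63
top slot_left [217.3 261.2] 0.95
top slot_right [249.6 257.1] 0.9
top mark_left [216.3 259.9] 0.69
top mark_left [238.6 278.7] 0.61
top mark_right [271.1 265.3] 0.67
top stop_top [340.1 304.3] 0.6
top stop_top [240.9 269.4] 0.49
top label_holder [378.3 234.4] 0.72
top stand [371.7 234.5] 0.63
top cap_wrench [249.7 231.6] 0.98
top cap_wrench [215.3 262.3] 0.58
1.1
```

View pictures.

View pics/scene0.png

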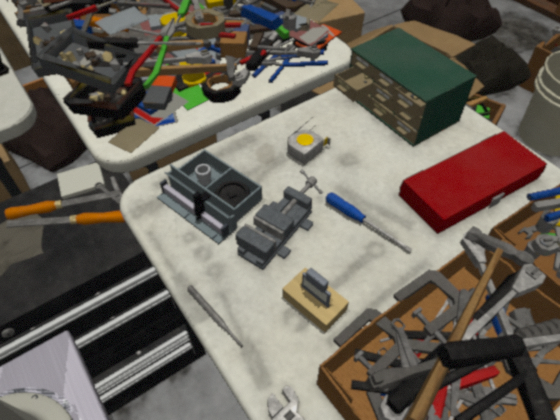

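View pics/top0.png

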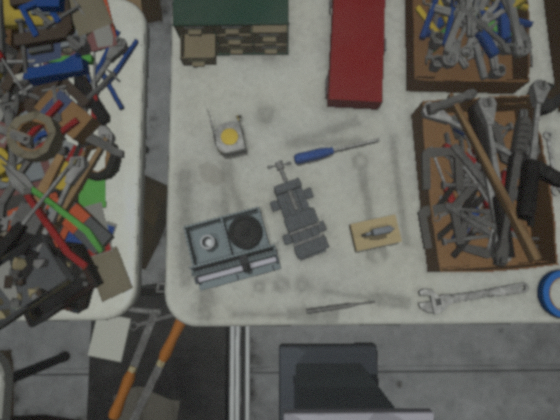

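Run:
```python
from h import *
a=cv2.imread('pics/top0.png')[190:300,170:330]; cv2.imwrite('pics/t0z.png',cv2.resize(a,None,fx=5,fy=5,interpolation=cv2.INTER_CUBIC))
a=cv2.imread('pics/scene0.png')[140:260,130:290]; cv2.imwrite('pics/s0z.png',cv2.resize(a,None,fx=5,fy=5,interpolation=cv2.INTER_CUBIC))
a=cv2.imread('pics/top0.png')[200:270,330:420]; b=cv2.imread('pics/scene0.png')[260:340,270:360]
cv2.imwrite('pics/h0z.png',np.hstack([cv2.resize(a,(400,400*7//9)),cv2.resize(b,(400,400*7//9))]))
```

```text
(no output)
```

View pics/t0z.png

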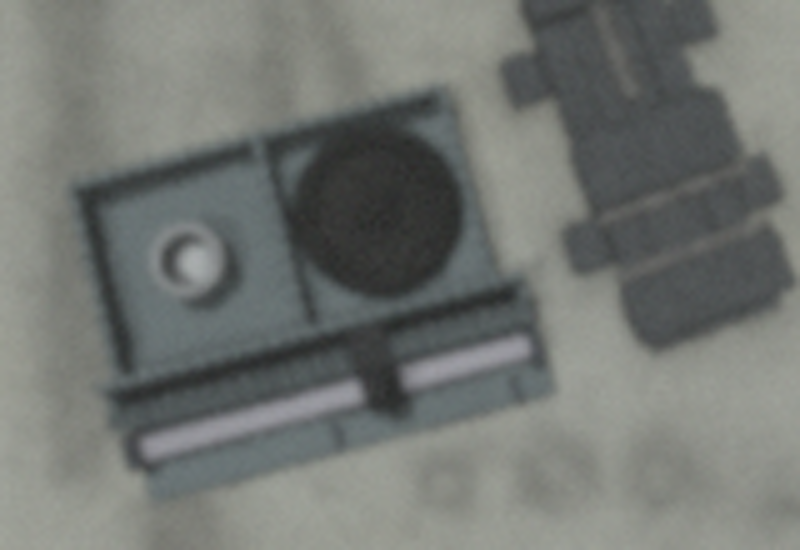

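View pics/s0z.png

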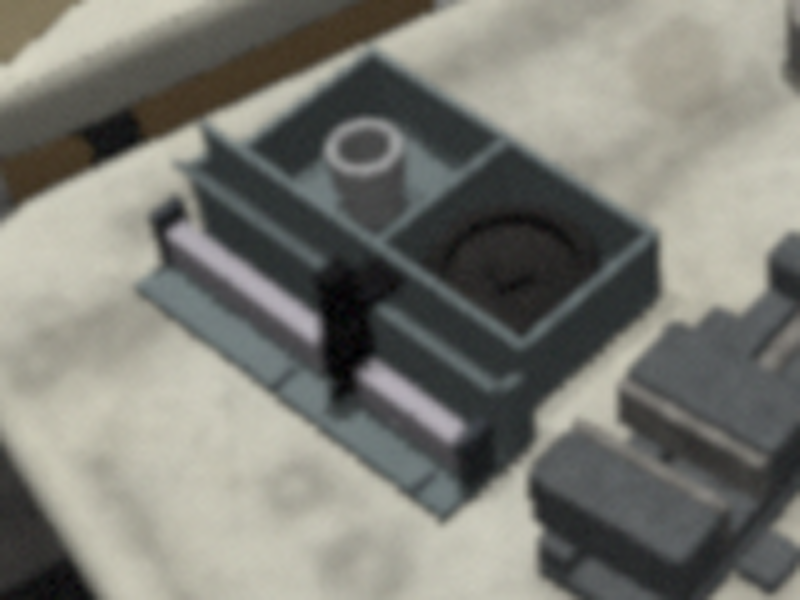

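View pics/h0z.png

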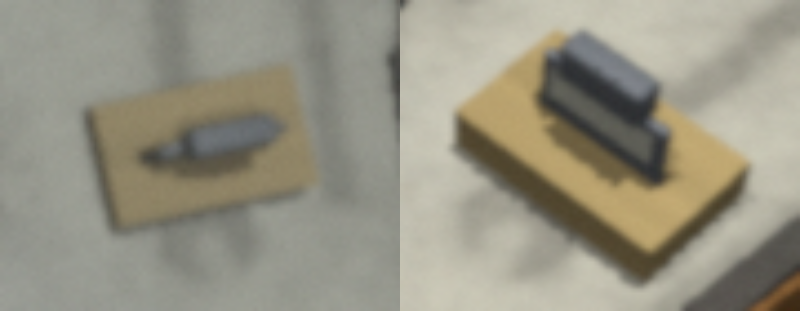

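```bash
cat > fit.py <<'E'
from h import *
from scipy.optimize import least_squares
np.set_printoptions(precision=4,suppress=True)
def uz(p,off): return (np.array(p)+.5)/5-.5+np.array(off)
T=[((92,84,42),(75,187)),((92,-84,42),(447,88)),((-43,1,7),(338,432)),((-43,-79,7),(517,385)),((-50,88,7),(152,500)),((-50,-96,7),(555,390))]
S=[((92,84,42),(375,50)),((92,-84,42),(655,235)),((-43,1,7),(287,380)),((-43,-79,7),(428,482)),((-50,88,7),(137,288)),((-50,-96,7),(443,518))]
P=np.array([a for a,_ in T])/1000.
px={'top':np.array([uz(b,(170,190)) for _,b in T]),'scene':np.array([uz(b,(130,140)) for _,b in S])}
def w(p,P):
    c,s=np.cos(p[2]),np.sin(p[2]); return np.c_[p[0]+c*P[:,0]-s*P[:,1],p[1]+s*P[:,0]+c*P[:,1],P[:,2]]
def fit(cs):
    f=lambda p:np.concatenate([(proj(c,w(p,P))-px[c]).ravel() for c in cs])
    return least_squares(f,[.4,.25,.26],loss='soft_l1'),f
if __name__=='__main__':
    for cs in(['top'],['scene'],['top','scene']):
        r,f=fit(cs); print(cs,r.x); print(f(r.x).reshape(-1,2).round(1).tolist())
    s=robot.observe(); print(R.from_quat(s['ee_rot']).as_matrix())
    p=r.x
    # stop pointer top of fin from both views : track
    for c,q,off in(('top',(378,345),(170,190)),('scene',(335,268),(130,140))):
        X=onz(c,uz(q,off),.080); cc,ss=np.cos(p[2]),np.sin(p[2]); d=X[:2]-p[:2]; print('fin',c,cc*d[0]+ss*d[1],-ss*d[0]+cc*d[1])
    for c,q,off in(('top',(400,410),(170,190)),('scene',(340,405),(130,140))):
        X=onz(c,uz(q,off),.007); d=X[:2]-p[:2]; print('pointer',c,cc*d[0]+ss*d[1],-ss*d[0]+cc*d[1])
    # overlay
    pts=[(-4,40,14),(-4,-40,14),(0,84,62),(0,-92,62),(-17,84,53),(-17,-92,53),(-27.5,-25,80),(-43,1,7),(-43,-79,7),(92,84,42),(92,-84,42)]
    for c,off in(('top',(170,190,160,110)),('scene',(130,140,160,120))):
        a=cv2.imread(f'pics/{c}0.png')[off[1]:off[1]+off[3],off[0]:off[0]+off[2]]; a=cv2.resize(a,None,fx=5,fy=5,interpolation=cv2.INTER_CUBIC)
        for u in proj(c,w(p,np.array(pts)/1000.)):
            v=((u-off[:2]+.5)*5-.5).astype(int); cv2.circle(a,tuple(int(k) for k in v),4,(0,0,255),1)
        cv2.imwrite(f'pics/{c}_ov.png',a)
E
python3 fit.py
```

```text
['top'] [0.478  0.2657 0.25  ]
[[-1.7, -1.6], [-0.1, -1.9], [0.5, 0.5], [0.1, 0.4], [-0.2, 0.5], [0.8, 0.5]]
['scene'] [0.4768 0.265  0.2563]
[[-0.2, -0.7], [1.7, -0.3], [-0.1, 0.2], [-0.3, 0.6], [-0.9, -0.6], [0.3, 0.3]]
['top', 'scene'] [0.4773 0.2654 0.2536]
[[-1.8, -1.1], [-0.2, -1.6], [0.7, 0.9], [0.2, 0.6], [0.0, 0.9], [1.0, 0.7], [0.1, -0.9], [1.8, -0.4], [0.0, -0.1], [-0.3, 0.4], [-0.7, -0.9], [0.3, 0.1]]
[[ 0.28 -0.   -0.96]
 [ 0.96 -0.    0.28]
 [-0.   -1.    0.  ]]
fin top -0.011443228447206487 -0.03069119675235454
fin scene -0.026458600067239706 -0.024236963399112684
pointer top -0.038668585138961126 -0.0265485322028301
pointer scene -0.03808398490332449 -0.024821732802916788
```

View pics/top_ov.png

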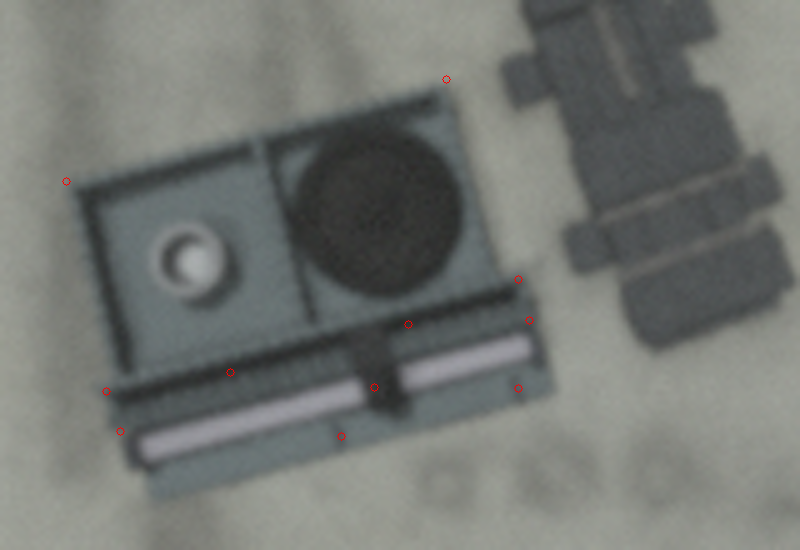

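View pics/scene_ov.png

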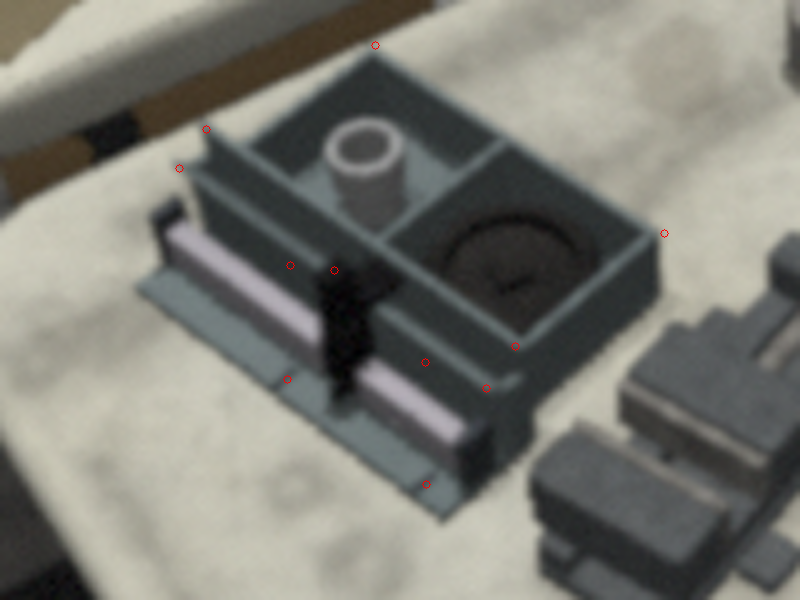

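```bash
cat > fit2.py <<'E'
import fit
from fit import *
pp={'top':[((-43,1,7),(338,432)),((-43,-79,7),(517,385)),((-50,88,7),(152,500)),((-50,-96,7),(555,390)),((4,84,62),(106,382)),((-8,-92,45),(535,315))],
'scene':[((-43,1,7),(287,380)),((-43,-79,7),(428,482)),((-50,88,7),(137,288)),((-50,-96,7),(443,518)),((0,84,62),(205,127)),((0,-92,62),(520,349)),((-17,84,53),(180,163)),((-17,-92,53),(492,389))]}
pp['top']=pp['top'][:4]
off={'top':(170,190),'scene':(130,140)}
def F(p,cs): return np.concatenate([(proj(c,w(p,np.array([a for a,_ in pp[c]])/1000.))-np.array([uz(b,off[c]) for _,b in pp[c]])).ravel() for c in cs])
for cs in(['top'],['scene'],['top','scene']):
    r=least_squares(F,[.47,.26,.25],args=(cs,)); print(cs,r.x); print(F(r.x,cs).reshape(-1,2).round(1).tolist())
np.save('tray.npy',r.x)
# stand/holder: stand top corners z=.03
tc=[(90,108),(297,66),(318,182),(115,230)]; sc=[(558,32),(750,165),(650,250),(455,112)]
k=90/400
for c,q,o in(('top',tc,(330,200)),('scene',sc,(270,260))):
    ky=(70 if c=='top' else 80)/311.
    X=np.array([onz(c,((a-(400 if c=='scene' else 0))*k+o[0]-.3,b*ky+o[1]-.3),.03)[:2] for a,b in q])
    print(c,X.round(4).tolist(),X.mean(0),np.linalg.norm(X[1]-X[0]),np.linalg.norm(X[2]-X[1]),np.degrees(np.arctan2(*(X[0]-X[1])[::-1]))-90,np.degrees(np.arctan2(*(X[3]-X[2])[::-1]))-90)
E
python3 fit2.py
```

```text
['top'] [0.479  0.2664 0.2519]
[[0.2, 0.1], [-0.2, -0.1], [-0.5, 0.1], [0.5, -0.0]]
['scene'] [0.4778 0.2652 0.2546]
[[0.3, -0.1], [0.0, 0.3], [-0.4, -0.9], [0.6, 0.0], [0.6, 0.6], [-0.5, -0.6], [0.1, 1.0], [-0.8, -0.2]]
['top', 'scene'] [0.4783 0.2657 0.2535]
[[0.6, 0.4], [0.1, 0.2], [-0.1, 0.5], [0.8, 0.2], [0.4, -0.4], [0.0, 0.1], [-0.3, -1.2], [0.6, -0.2], [0.7, 0.3], [-0.5, -0.8], [0.2, 0.8], [-0.8, -0.5]]
top [[0.5466, 0.0108], [0.5661, -0.0909], [0.5094, -0.0985], [0.4873, 0.0005]] [ 0.5274 -0.0445] 0.1034884474092781 0.057200561144686725 10.859584959746613 12.590262078170497
scene [[0.5473, 0.0089], [0.5667, -0.0877], [0.5104, -0.0975], [0.4892, -0.0017]] [ 0.5284 -0.0445] 0.0984310914583795 0.05712924740471118 11.329238000173675 12.477955083471684
```

{"fn": "step_arm", "kwargs": {
  "plan": [
    [[-14.9, 0, -24.6, 0, 0, 0, -0.1], [-14.9, 0, -24.6, 0, 0, 0, -0.1], [-14.9, 0, -24.6, 0, 0, 0, -0.1], [-14.9, 0, -24.6, 0, 0, 0, -0.1], [-14.9, 0, -24.6, 0, 0, 0, -0.1], [-14.9, 0, -24.6, 0, 0, 0, -0.1], [-14.9, 0, -24.6, 0, 0, 0, -0.1], [-14.9, 0, -24.6, 0, 0, 0, -0.1], [-14.9, 0, -24.6, 0, 0, 0, -0.1], [-14.9, 0, -24.6, 0, 0, 0, -0.1], [-14.9, 0, -24.6, 0, 0, 0, -0.1], [-14.9, 0, -24.6, 0, 0, 0, -0.1], [-14.9, 0, -24.6, 0, 0, 0, -0.1], [-14.9, 0, -24.6, 0, 0, 0, -0.1], [-14.9, 0, -24.6, 0, 0, 0, -0.1], [0, 0, 0, 0, -7.7, 0, -0.1], [0, 0, 0, 0, -7.7, 0, -0.1], [0, 0, 0, 0, -7.7, 0, -0.1], [0, 0, 0, 0, -7.7, 0, -0.1], [0, 0, 0, 0, 0, 0, -0.1]]
  ]
}}

```text
t: 3.1
position: [0.4527, 0.2341, 0.2563]
ee_rot: [0.433, 0.559, -0.559, -0.433]
contact_force: [0.3, -0.3, 0.3]
opening: 0.0384
```

```bash
cat > st.py <<'E'
from h import *
np.set_printoptions(precision=4,suppress=True)
def st(tx=None,ty=None,tz=None,yaw=None,p=None):
    s=robot.observe(); M=R.from_quat(s['ee_rot']).as_matrix()
    print('t',s['t'],'pos',s['position'],'F',s['contact_force'],'open',s['opening'],'yaw x',np.degrees(np.arctan2(M[1,0],M[0,0])),'down',M[:,1],'q',s['joint_positions'])
    p=np.load('tray.npy'); c,sn=np.cos(p[2]),np.sin(p[2]); d=s['position'][:2]-p[:2]
    print('tray frame mm',1000*(c*d[0]+sn*d[1]),1000*(-sn*d[0]+c*d[1]))
    if tx is not None:
        dw=np.array([tx,ty,tz])-s['position']; print('delta tool mm',M.T@dw*1000)
if __name__=='__main__':
    import sys; a=[float(v) for v in sys.argv[1:]]; st(*a)
E
python3 st.py .4527 .2333 .082
```

```text
t 3.1 pos [0.4527 0.2341 0.2563] F [ 0.3091 -0.3323  0.314 ] open 0.038420561741302095 yaw x 104.55599670446526 down [ 0.  0. -1.] q [ 0.2397 -0.0125  1.7774 -0.      1.3766 -1.5851]
tray frame mm -32.6832784207477 -24.226178197614225
delta tool mm [ -0.7578 174.3252   0.1951]
```

{"fn": "step_arm", "kwargs": {
  "plan": [
    [[0, 20, 0, 0, 0, 0, -0.1], [0, 20, 0, 0, 0, 0, -0.1], [0, 20, 0, 0, 0, 0, -0.1], [0, 20, 0, 0, 0, 0, -0.1], [0, 20, 0, 0, 0, 0, -0.1], [0, 20, 0, 0, 0, 0, -0.1], [0, 18, 0, 0, 0, 0, -0.1], [0, 12, 0, 0, 0, 0, -0.1], [0, 10, 0, 0, 0, 0, -0.1], [0, 8, 0, 0, 0, 0, -0.1], [0, 6, 0, 0, 0, 0, -0.1], [0, 0, 0, 0, 0, 0, -0.1]]
  ]
}}

```text
t: 4.3
position: [0.4524, 0.234, 0.0818]
ee_rot: [-0.433, -0.559, 0.559, 0.433]
contact_force: [0.6, 0.0, -0.4]
opening: 0.0385
```

Run:
```python
from h import *
import st; st.st()
for c,o in(('top',(170,190)),('scene',(110,120))):
    a=save(c,c+'1.png')[o[1]:o[1]+150,o[0]:o[0]+160,::-1]; cv2.imwrite(f'pics/{c}1z.png',cv2.resize(a,None,fx=4,fy=4,interpolation=cv2.INTER_CUBIC))
```

```text
t 4.3 pos [0.4524 0.234  0.0818] F [ 0.6371  0.0157 -0.3549] open 0.03848920166296273 yaw x 104.5168660831523 down [-0.0009 -0.0002 -1.    ] q [ 0.2398  0.2057  1.9185 -0.      1.0183 -1.5844]
tray frame mm -33.0151334396357 -24.203068534369294
```

View pics/scene1z.png

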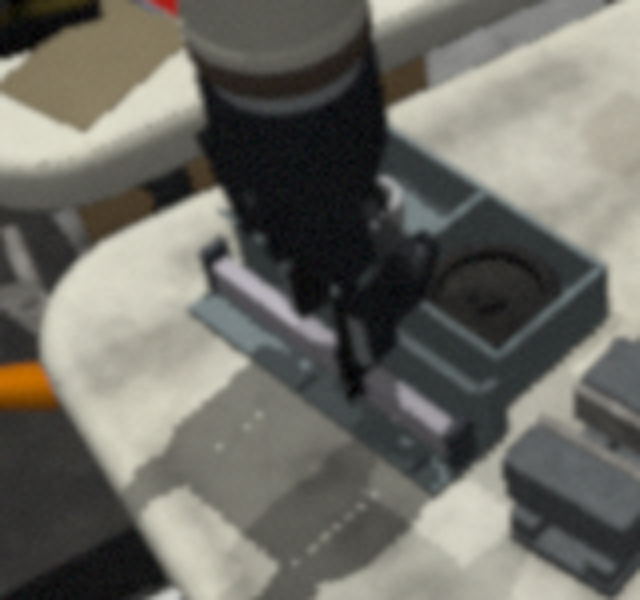

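View pics/top1.png

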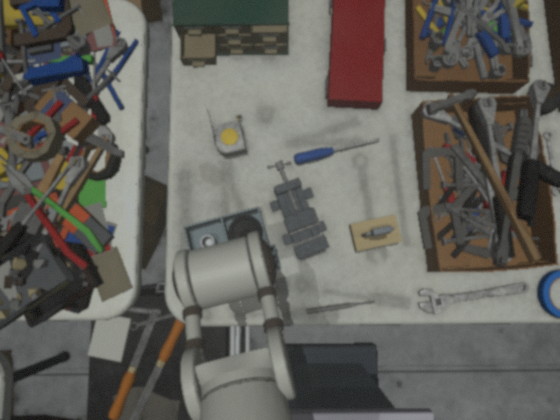

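The fingers straddle the stop's fin (scene crop at about (350,330)), so I'm closing on it.

{"fn": "step_arm", "kwargs": {
  "plan": [
    [[0, 0, 0, 0, 0, 0, -1], [0, 0, 0, 0, 0, 0, -1], [0, 0, 0, 0, 0, 0, -1], [0, 0, 0, 0, 0, 0, -1], [0, 0, 0, 0, 0, 0, -1], [0, 0, 0, 0, 0, 0, -1], [0, 0, 0, 0, 0, 0, -1], [0, 0, 0, 0, 0, 0, -1]]
  ],
  "newtons": 30
}}

```text
t: 5.2
position: [0.4531, 0.2341, 0.083]
ee_rot: [0.433, 0.559, -0.559, -0.432]
contact_force: [-1.5, -2.4, 4.9]
opening: 0.0087
```

```bash
python3 st.py
```

```text
t 5.2 pos [0.4531 0.2341 0.083 ] F [-1.4986 -2.3596  4.9139] open 0.008708632944406176 yaw x 104.540713559121 down [ 0.0008 -0.0001 -1.    ] q [ 0.2397  0.2042  1.9175 -0.0003  1.0192 -1.5848]
tray frame mm -32.29961021576496 -24.33099252941566
```

{"fn": "step_arm", "kwargs": {
  "plan": [
    [[-3, 0, 0, 0, 0, 0, -1], [-5, 0, 0, 0, 0, 0, -1], [-5, 0, 0, 0, 0, 0, -1], [-5, 0, 0, 0, 0, 0, -1], [-5, 0, 0, 0, 0, 0, -1], [-5, 0, 0, 0, 0, 0, -1], [-5, 0, 0, 0, 0, 0, -1], [-5, 0, 0, 0, 0, 0, -1], [-5, 0, 0, 0, 0, 0, -1], [-5, 0, 0, 0, 0, 0, -1], [-4, 0, 0, 0, 0, 0, -1], [-2.7, 0, 0, 0, 0, 0, -1], [0, 0, 0, 0, 0, 0, -1], [0, 0, 0, 0, 0, 0, -1]]
  ]
}}

```text
t: 6.6
position: [0.4668, 0.1812, 0.0829]
ee_rot: [0.433, 0.559, -0.559, -0.433]
contact_force: [-1.6, -1.7, 5.5]
opening: 0.0091
```

Run:
```python
from h import *
import st; st.st()
for c,o in(('top',(170,190)),('scene',(110,120))):
    a=save(c,c+'2.png')[o[1]:o[1]+150,o[0]:o[0]+160,::-1]; cv2.imwrite(f'pics/{c}2z.png',cv2.resize(a,None,fx=4,fy=4,interpolation=cv2.INTER_CUBIC))
```

```text
t 6.6 pos [0.4668 0.1812 0.0829] F [-1.6051 -1.6756  5.4569] open 0.009136981297747239 yaw x 104.53120955568448 down [ 0.0008  0.0003 -1.    ] q [ 0.1285  0.1822  1.9434  0.0002  1.0152 -1.6961]
tray frame mm -32.28780387185401 -78.91270777294233
```

View pics/scene2z.png

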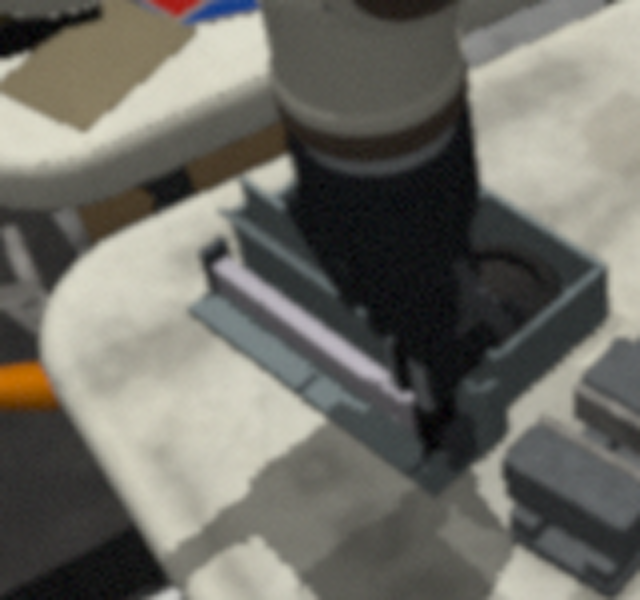

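{"fn": "step_arm", "kwargs": {
  "plan": [
    [[0, 0, 0, 0, 0, 0, -0.1], [0, 0, 0, 0, 0, 0, -0.1], [0, 0, 0, 0, 0, 0, -0.1], [0, 0, 0, 0, 0, 0, -0.1], [0, -10, 0, 0, 0, 0, -0.1], [0, -20, 0, 0, 0, 0, -0.1], [0, -20, 0, 0, 0, 0, -0.1], [0, -25, 0, 0, 0, 0, -0.1], [0, -25, 0, 0, 0, 0, -0.1], [-23.4, -10, 0, 0, 0, 0, 0.1], [-23.4, 0, 0, 0, 0, 0, 0.1], [-23.4, 0, 0, 0, 0, 0, 0.1], [-23.4, 0, 0, 0, 0, 0, 0.1], [-23.4, 0, 0, 0, 0, 0, 0.1], [-23.4, 0, 0, 0, 0, 0, 0.1], [-23.4, 0, 0, 0, 0, 0, 0.1], [-23.4, 0, 0, 0, 0, 0, 0.1], [-23.4, 0, 0, 0, 0, 0, 0.1], [-23.4, 0, 0, 0, 0, 0, 0.1], [0, 0, 0, 0, 0, 0, 0.1]]
  ]
}}

```text
t: 8.7
position: [0.5259, -0.0477, 0.1932]
ee_rot: [-0.434, -0.559, 0.559, 0.433]
contact_force: [-0.9, 0.6, 0.2]
opening: 0.0469
```

{"fn": "step_arm", "kwargs": {
  "plan": [
    [[0, 0, 0, 0, 7.73, 0, 0.1], [0, 0, 0, 0, 7.73, 0, 0.1], [0, 0, 0, 0, 7.73, 0, 0.1], [0, 0, 0, 0, 7.73, 0, 0.1], [0, 0, 0, 0, 7.73, 0, 0.1], [0, 0, 0, 0, 7.73, 0, 0.1], [0, 0, 0, 0, 7.73, 0, 0.1], [0, 0, 0, 0, 7.73, 0, 0.1], [0, 0, 0, 0, 7.73, 0, 0.1], [0, 0, 0, 0, 7.73, 0, 0.1], [0, 0, 0, 0, 7.73, 0, 0.1], [0, 0, 0, 0, 7.73, 0, 0.1], [0, 0, 0, 0, 0, 0, 0.1]]
  ]
}}

```text
t: 10.0
position: [0.525, -0.0445, 0.1927]
ee_rot: [-0.703, -0.073, 0.073, 0.703]
contact_force: [0.1, 0.6, 0.1]
opening: 0.047
```

Run:
```python
from h import *
import st; st.st(.528,-.0445,.09)
for c,o in(('top',(170,190)),('scene',(110,120))):
    a=save(c,c+'3.png')[o[1]:o[1]+150,o[0]:o[0]+200,::-1]; cv2.imwrite(f'pics/{c}3z.png',cv2.resize(a,None,fx=4,fy=4,interpolation=cv2.INTER_CUBIC))
```

```text
t 10.0 pos [ 0.525  -0.0445  0.1927] F [0.105  0.6442 0.0554] open 0.047016779880515544 yaw x 11.795911206463446 down [ 0.0003  0.0002 -1.    ] q [-0.3144  0.0921  1.7994  0.0003  1.2499 -0.5203]
tray frame mm -32.53941573864337 -312.0954796002486
delta tool mm [  2.8792 102.7491  -0.5735]
```

View pics/scene3z.png

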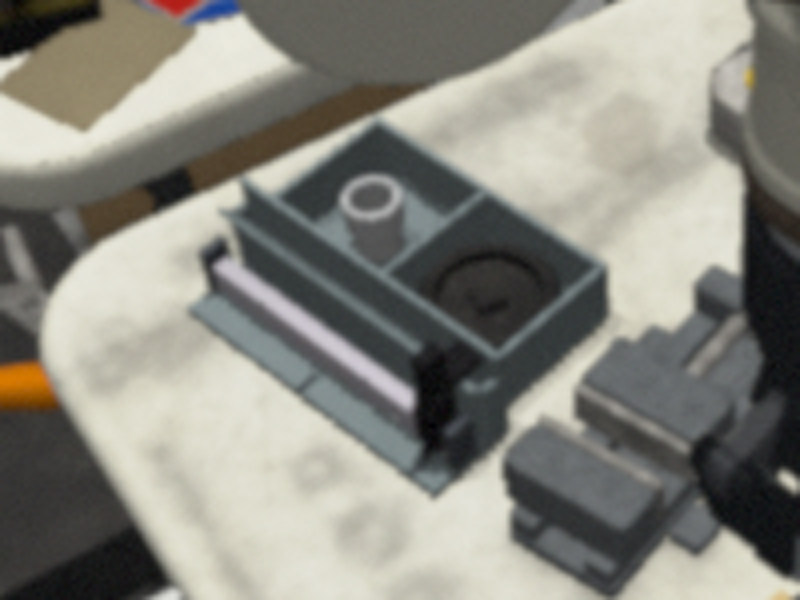

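View pics/top3z.png

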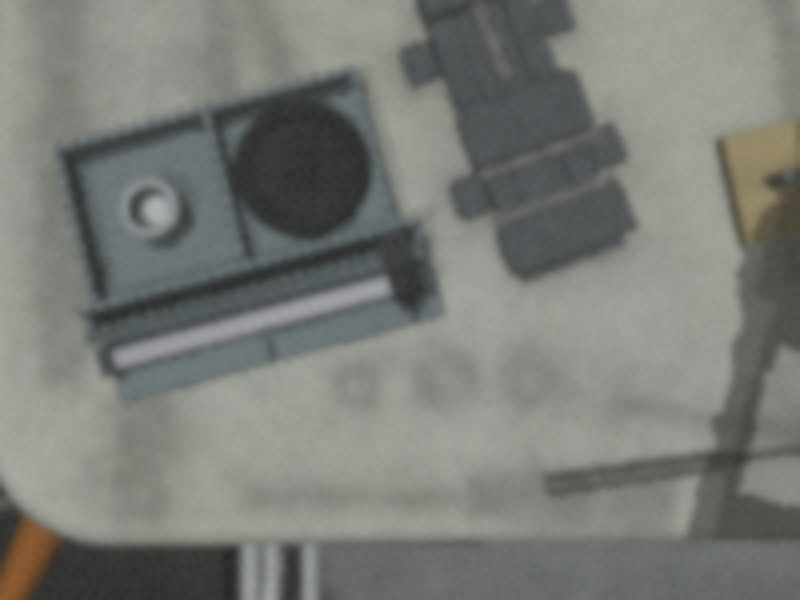

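View pics/scene3.png

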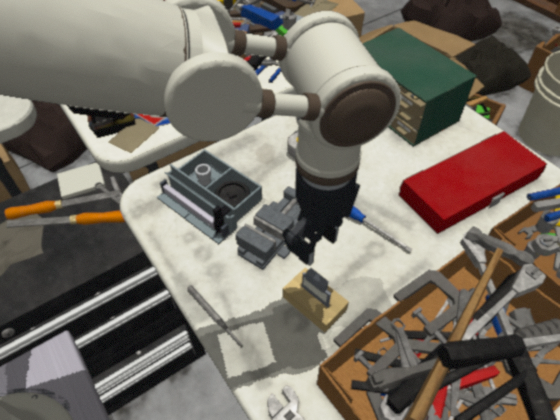

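Run:
```python
from h import *
a=[]
for c,(u,v) in(('top',(273.3,266.9)),('scene',(215.2,236))):
    for n in '03':
        im=cv2.imread(f'pics/{c}{n}.png'); x,y=int(u)-14,int(v)-20
        z=cv2.resize(im[y:y+28,x:x+28],(300,300),interpolation=cv2.INTER_CUBIC); q=(int((u-x+.5)*300/28),int((v-y+.5)*300/28)); cv2.circle(z,q,5,(0,0,255),1); a.append(z)
cv2.imwrite('pics/mk.png',np.vstack([np.hstack(a[:2]),np.hstack(a[2:])]))
```

```text
(no output)
```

View pics/mk.png

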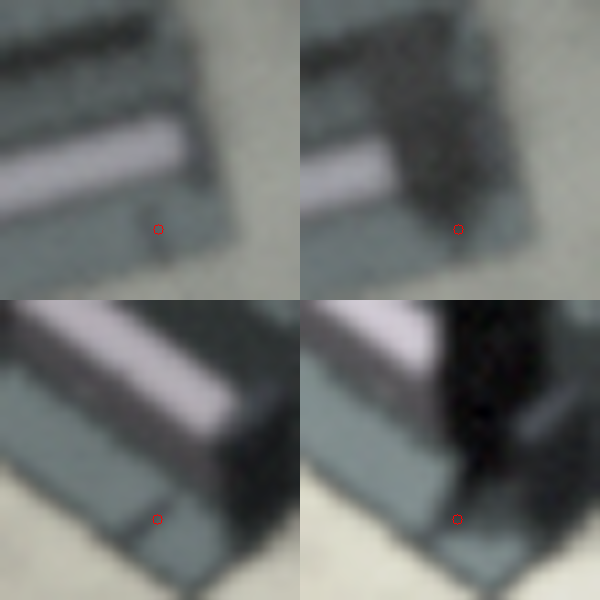

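Run:
```python
from h import *
for c,o in(('top',(350,210)),('scene',(290,255))):
    im=cv2.imread(f'pics/{c}0.png')[o[1]:o[1]+50,o[0]:o[0]+60]; im=cv2.resize(im,None,fx=8,fy=8,interpolation=cv2.INTER_CUBIC)
    th=np.radians(11.7)
    def W(x,y,z): return (.528+np.cos(th)*x-np.sin(th)*y,-.0445+np.sin(th)*x+np.cos(th)*y,z)
    P=[W(sx*.007,sy*.02,z) for z in(.092,) for sx in(-1,1) for sy in(-1,1)]+[W(sx*.03,sy*.05,.03) for sx in(-1,1) for sy in(-1,1)]+[W(0,sy*.03,.07) for sy in (-1,1)]
    for u in proj(c,P):
        v=(u-o+.5)*8; cv2.circle(im,(int(v[0]),int(v[1])),3,(0,0,255),1)
    cv2.imwrite(f'pics/hz_{c}.png',im)
```

```text
(no output)
```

View pics/hz_top.png

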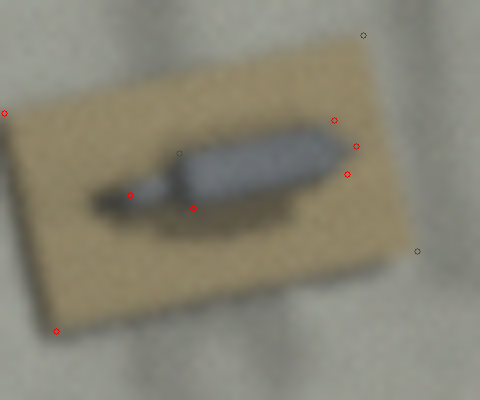

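View pics/hz_scene.png

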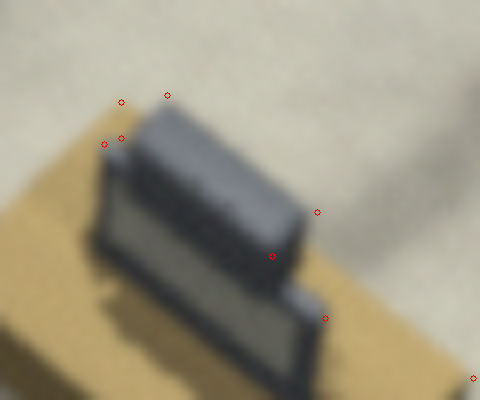

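{"fn": "step_arm", "kwargs": {
  "plan": [
    [[2.9, 10, -0.6, 0, 0, 0, 0.1], [0, 20, 0, 0, 0, 0, 0.1], [0, 20, 0, 0, 0, 0, 0.1], [0, 20, 0, 0, 0, 0, 0.1], [0, 12, 0, 0, 0, 0, 0.1], [0, 10, 0, 0, 0, 0, 0.1], [0, 7, 0, 0, 0, 0, 0.1], [0, 3.7, 0, 0, 0, 0, 0.1], [0, 0, 0, 0, 0, 0, -0.4]]
  ]
}}

```text
t: 11.0
position: [0.5282, -0.0453, 0.0895]
ee_rot: [-0.703, -0.073, 0.073, 0.703]
contact_force: [0.8, -0.4, 0.0]
opening: 0.0339
```

Run:
```python
from h import *
import st; st.st()
for c,o in(('scene',(250,200)),):
    a=save(c,c+'4.png')[o[1]:o[1]+150,o[0]:o[0]+150,::-1]; cv2.imwrite(f'pics/{c}4z.png',cv2.resize(a,None,fx=4,fy=4,interpolation=cv2.INTER_CUBIC))
```

```text
t 11.0 pos [ 0.5282 -0.0453  0.0895] F [ 0.8029 -0.3787  0.0127] open 0.033919279830939765 yaw x 11.788479396621419 down [-0.0001  0.     -1.    ] q [-0.3138  0.2409  1.8578  0.      1.043  -0.5195]
tray frame mm -29.707826770190856 -313.64681632384134
```

View pics/scene4z.png

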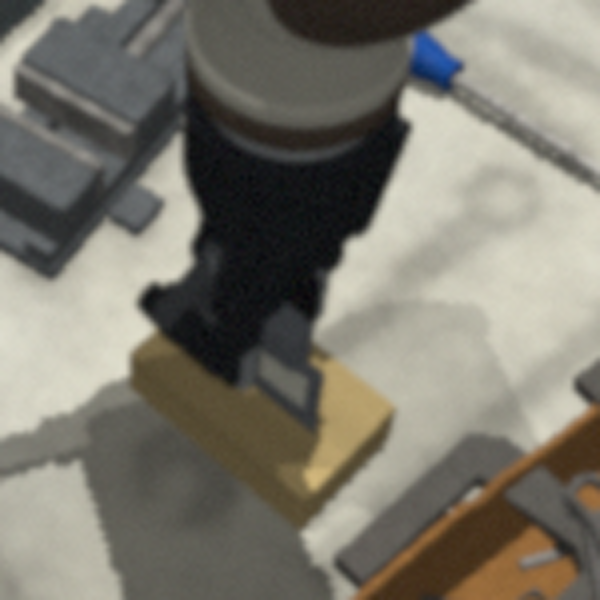

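The front finger stands clear in front of the grip at (200,330) and the grip lies between the fingers. I'll close, then lift slowly.

{"fn": "step_arm", "kwargs": {
  "plan": [
    [[0, 0, 0, 0, 0, 0, -1], [0, 0, 0, 0, 0, 0, -1], [0, 0, 0, 0, 0, 0, -1], [0, 0, 0, 0, 0, 0, -1], [0, 0, 0, 0, 0, 0, -1], [0, 0, 0, 0, 0, 0, -1]]
  ],
  "newtons": 60
}}

```text
t: 11.65
position: [0.5289, -0.0456, 0.0904]
ee_rot: [0.704, 0.073, -0.072, -0.703]
contact_force: [-0.6, -0.5, 5.6]
opening: 0.0132
```

```bash
python3 st.py
```

```text
t 11.65 pos [ 0.5289 -0.0456  0.0904] F [-0.6342 -0.4892  5.5665] open 0.013189872558282923 yaw x 11.778819483815953 down [ 0.0017 -0.0005 -1.    ] q [-0.3139  0.2399  1.8568  0.      1.0431 -0.5195]
tray frame mm -29.095733372436822 -314.0765179175229
```

{"fn": "step_arm", "kwargs": {
  "plan": [
    [[0, -4, 0, 0, 0, 0, -1], [0, -6, 0, 0, 0, 0, -1], [0, -10, 0, 0, 0, 0, -1], [0, -15, 0, 0, 0, 0, -1], [0, -20, 0, 0, 0, 0, -1], [0, -20, 0, 0, 0, 0, -1], [0, -20, 0, 0, 0, 0, -1], [0, -15, 0, 0, 0, 0, -1], [0, -5, 0, 0, 0, 0, -1], [0, 0, 0, 0, 0, 0, -1]]
  ]
}}

```text
t: 12.65
position: [0.5282, -0.0455, 0.2054]
ee_rot: [0.704, 0.073, -0.072, -0.703]
contact_force: [0.3, -0.1, -0.9]
opening: 0.0131
```

{"fn": "step_arm", "kwargs": {
  "plan": [
    [[0, 0, 10, 0, 0, 0, -1], [1, 0, 20, 0, 0, 0, -1], [1, 0, 25, 0, 0, 0, -1], [1, 0, 25, 0, 0, 0, -1], [1, 0, 25, 0, 0, 0, -1], [1, 0, 25, 0, 0, 0, -1], [1, 0, 25, 0, 0, 0, -1], [1, 0, 25, 0, 0, 0, -1], [1, 0, 25, 0, 0, 0, -1], [1, 0, 25, 0, 0, 0, -1], [1, 0, 25, 0, 0, 0, -1], [0, 0, 15, 0, 0, 0, -1], [0, 0, 7, 0, 0, 0, -1], [0, 0, 0, 0, -2.74, 0, -1], [0, 0, 0, 0, 0, 0, -1]]
  ]
}}

```text
t: 14.15
position: [0.4811, 0.2276, 0.2041]
ee_rot: [0.702, 0.089, -0.09, -0.701]
contact_force: [1.1, 0.5, -0.6]
opening: 0.013
```

Run:
```python
from h import *
import st; st.st(.4821,.2275,.16)
for c,o in(('scene',(110,100)),('top',(170,170))):
    a=save(c,c+'5.png')[o[1]:o[1]+150,o[0]:o[0]+160,::-1]; cv2.imwrite(f'pics/{c}5z.png',cv2.resize(a,None,fx=4,fy=4,interpolation=cv2.INTER_CUBIC))
```

```text
t 14.15 pos [0.4811 0.2276 0.2041] F [ 1.0544  0.5011 -0.6231] open 0.012975176598068683 yaw x 14.529126109471823 down [-0.0009 -0.0006 -1.    ] q [ 0.2148  0.0945  1.7731 -0.0004  1.275  -0.0386]
tray frame mm -6.84673397702019 -37.63964466354129
delta tool mm [ 1.0286 44.1186 -0.3173]
```

View pics/scene5z.png

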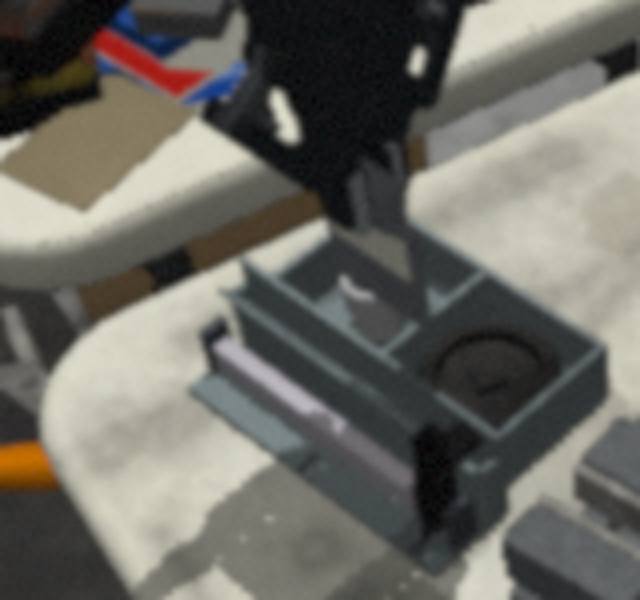

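```bash
cat > chk.py <<'E'
from h import *
import sys
c,n,ox,oy,w_,h_,k=sys.argv[1],sys.argv[2],*map(int,sys.argv[3:8])
im=cv2.imread(f'pics/{c}{n}.png')[oy:oy+h_,ox:ox+w_]; im=cv2.resize(im,None,fx=k,fy=k,interpolation=cv2.INTER_CUBIC)
s=robot.observe(); p=np.load('tray.npy'); 
def tr(P): P=np.array(P)/1000; cc,ss=np.cos(p[2]),np.sin(p[2]); return np.c_[p[0]+cc*P[:,0]-ss*P[:,1],p[1]+ss*P[:,0]+cc*P[:,1],P[:,2]]
cc,ss=np.cos(p[2]),np.sin(p[2]); d=s['position'][:2]-p[:2]; x,y=1000*(cc*d[0]+ss*d[1]),1000*(-ss*d[0]+cc*d[1]); z=1000*s['position'][2]-80.4
dy=float(sys.argv[8]) if len(sys.argv)>8 else 0
y+=dy
for P,col in(([(x,y-30,z),(x,y-30,z+60),(x,y+30,z),(x,y+30,z+60),(x,y-20,z+82),(x,y+20,z+82)],(0,0,255)),([(0,-92,62),(0,84,62),(-17,-92,53),(-17,84,53),(-27.5,-79,80),(-34.5,-74,80),(-34.5,-84,80)],(0,255,0))):
    for u in proj(c,tr(P)):
        v=(u-[ox,oy]+.5)*k; cv2.circle(im,(int(v[0]),int(v[1])),3,col,1)
cv2.imwrite(f'pics/chk_{c}{n}.png',im)
E
python3 chk.py scene 5 160 130 90 80 8
```

```text
(no output)
```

View pics/chk_scene5.png

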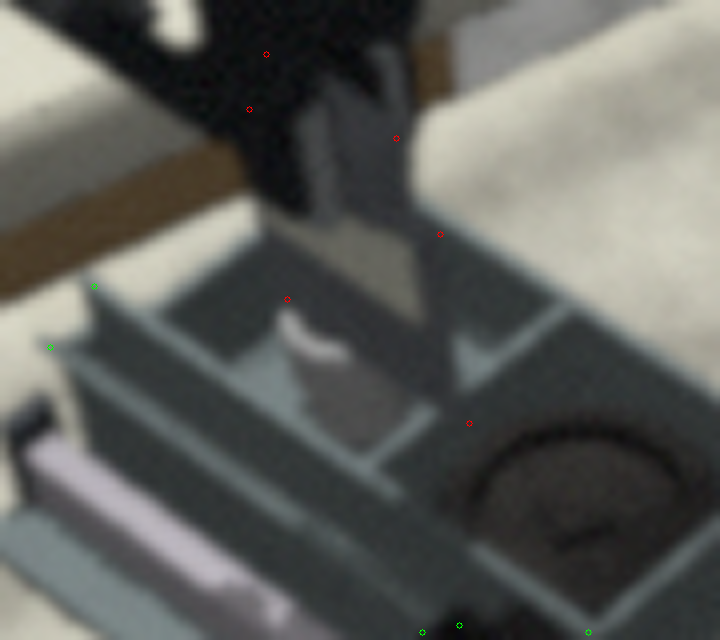

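Run:
```python
from h import *
im=cv2.imread('pics/scene5.png')[135:187,185:225]; im=cv2.resize(im,None,fx=14,fy=11.5 and 11.5,interpolation=cv2.INTER_CUBIC) if 0 else cv2.resize(im,None,fx=11,fy=11,interpolation=cv2.INTER_CUBIC)
im=np.clip(im.astype(float)*2.2,0,255).astype(np.uint8); cv2.imwrite('pics/b5.png',im)
im=cv2.imread('pics/top5.png')[190:290,180:300]; cv2.imwrite('pics/b5t.png',np.clip(cv2.resize(im,None,fx=6,fy=6,interpolation=cv2.INTER_CUBIC)*1.8,0,255).astype(np.uint8))
```

```text
(no output)
```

View pics/b5.png

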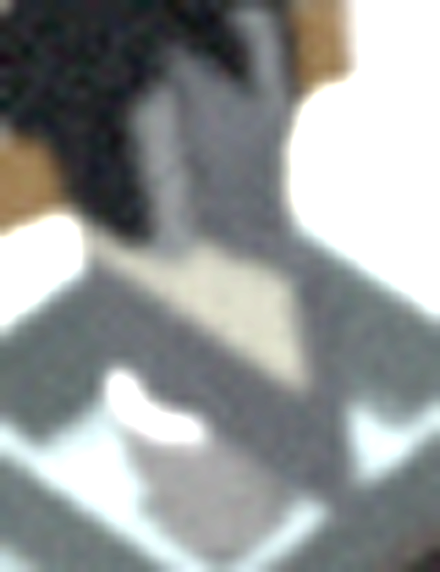

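View pics/b5t.png

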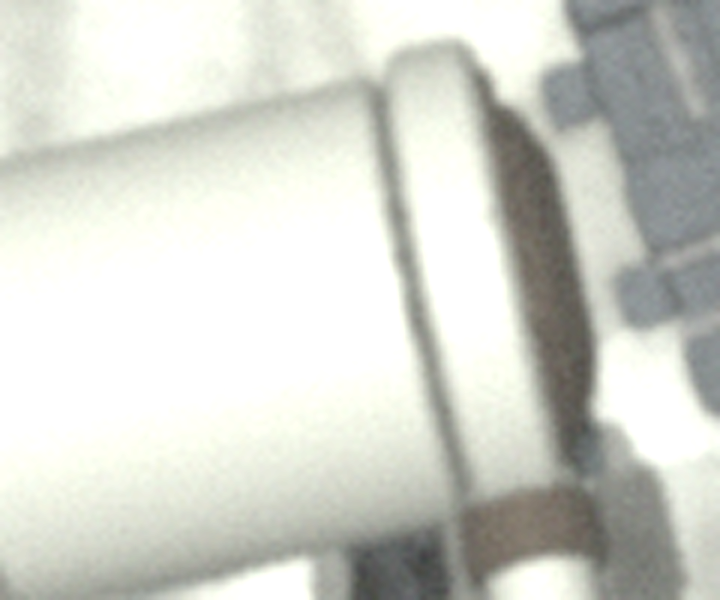

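{"fn": "step_arm", "kwargs": {
  "plan": [
    [[1, 10, 0, 0, 0, 0, -1], [0, 15, 0, 0, 0, 0, -1], [0, 15, 0, 0, 0, 0, -1], [0, 10, 0, 0, 0, 0, -1], [0, 4, 0, 0, 0, 0, -1], [0, 0, 0, 0, 0, 0, -1]]
  ]
}}

```text
t: 14.85
position: [0.4818, 0.2279, 0.1496]
ee_rot: [0.702, 0.089, -0.09, -0.701]
contact_force: [-0.3, -1.0, -0.2]
opening: 0.0127
```

```bash
python3 - <<'E'
from h import *
import st; st.st()
save('scene','scene6.png');save('top','top6.png')
E
python3 chk.py scene 6 160 140 90 80 8 1.3
python3 - <<'E'
import cv2,numpy as np
im=cv2.imread('pics/chk_scene6.png'); cv2.imwrite('pics/chk6.png',np.clip(im*2.0,0,255).astype(np.uint8))
E
```

```text
t 14.85 pos [0.4818 0.2279 0.1496] F [-0.3378 -0.9618 -0.2116] open 0.012712471902110913 yaw x 14.506778832961867 down [-0.0018 -0.0004 -1.    ] q [ 0.2149  0.1608  1.8158 -0.      1.1668 -0.0382]
tray frame mm -6.085758885351725 -37.511652318537884
```

View pics/chk6.png

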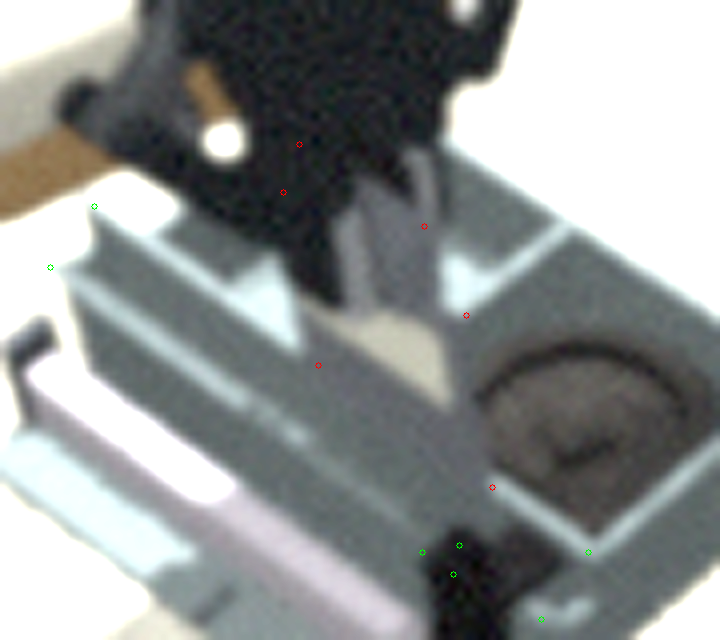

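{"fn": "step_arm", "kwargs": {
  "plan": [
    [[0, 3, -3, 0, 0, 0, -1], [0, 3, 0, 0, 0, 0, -1], [0, 3, 0, 0, 0, 0, -1], [0, 2, 0, 0, 0, 0, -1], [0, 2, 0, 0, 0, 0, -1], [0, 0, 0, 0, 0, 0, -1]]
  ]
}}

```text
t: 15.55
position: [0.4828, 0.2252, 0.1372]
ee_rot: [0.701, 0.089, -0.09, -0.701]
contact_force: [0.0, 0.0, -0.6]
opening: 0.0129
```

```bash
python3 st.py
```

```text
t 15.55 pos [0.4828 0.2252 0.1372] F [ 0.0338  0.0185 -0.5893] open 0.012929098300935315 yaw x 14.521267186177395 down [-0.0007 -0.0002 -1.    ] q [ 0.2094  0.1761  1.8255 -0.      1.1407 -0.0441]
tray frame mm -5.768172198153654 -40.40346274516755
```

No contact so far. Next I'll push gently towards the wall (+x).

{"fn": "step_arm", "kwargs": {
  "plan": [
    [[1, 0, 0, 0, 0, 0, -1], [1, 0, 0, 0, 0, 0, -1], [1, 0, 0, 0, 0, 0, -1], [0, 0, 0, 0, 0, 0, -1]]
  ]
}}

```text
t: 15.95
position: [0.4858, 0.2259, 0.1375]
ee_rot: [0.701, 0.089, -0.09, -0.701]
contact_force: [-2.0, -0.3, 0.0]
opening: 0.0132
```

```bash
python3 - <<'E'
from h import *
import st; st.st()
save('scene','scene7.png')
E
python3 chk.py scene 7 160 140 90 80 8 2
python3 - <<'E'
import cv2,numpy as np
im=cv2.imread('pics/chk_scene7.png'); cv2.imwrite('pics/chk7.png',np.clip(im*2.0,0,255).astype(np.uint8))
E
```

```text
t 15.95 pos [0.4858 0.2259 0.1375] F [-1.9657 -0.3071  0.0141] open 0.013246062535388625 yaw x 14.52574057397074 down [-0.0009 -0.0003 -1.    ] q [ 0.2096  0.1831  1.8168 -0.0001  1.1427 -0.0439]
tray frame mm -2.7309957207105553 -40.42872321941785
```

View pics/chk7.png

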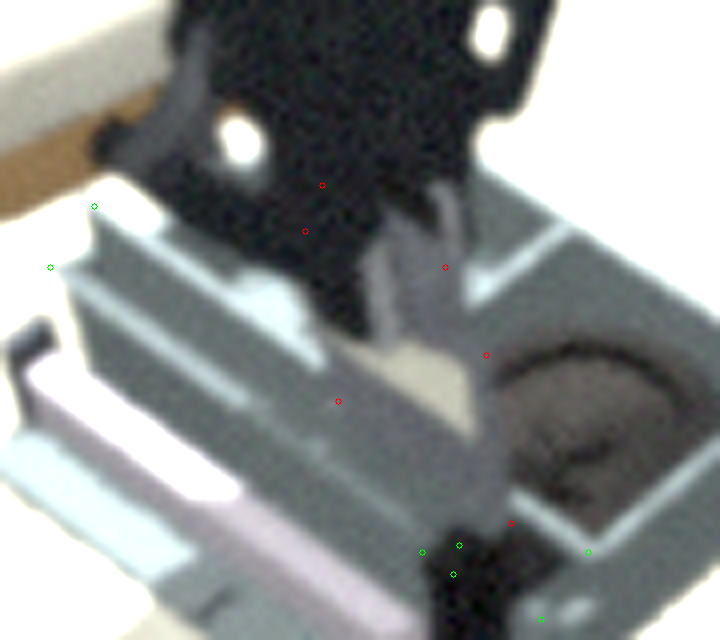

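{"fn": "step_arm", "kwargs": {
  "plan": [
    [[0, 3, 0, 0, 0, 0, -1], [0, 3, 0, 0, 0, 0, -1], [0, 3, 0, 0, 0, 0, -1], [-0.7, 3, 0, 0, 0, 0, -1], [0, 0, 0, 0, 0, 0, -1]]
  ]
}}

```text
t: 16.5
position: [0.4853, 0.2258, 0.1251]
ee_rot: [-0.701, -0.089, 0.089, 0.701]
contact_force: [-0.3, 0.9, -0.9]
opening: 0.0128
```

```bash
python3 - <<'E'
from h import *
import st; st.st()
save('scene','scene8.png')
E
python3 chk.py scene 8 160 140 90 80 8 2
python3 - <<'E'
import cv2,numpy as np
im=cv2.imread('pics/chk_scene8.png'); cv2.imwrite('pics/chk8.png',np.clip(im*2.0,0,255).astype(np.uint8))
E
```

```text
t 16.5 pos [0.4853 0.2258 0.1251] F [-0.2855  0.8833 -0.8918] open 0.012784989234645041 yaw x 14.512379908393095 down [ 0.0003  0.0002 -1.    ] q [ 0.2095  0.1986  1.8264  0.0001  1.1163 -0.0438]
tray frame mm -3.162628566121064 -40.43561289024384
```

View pics/chk8.png

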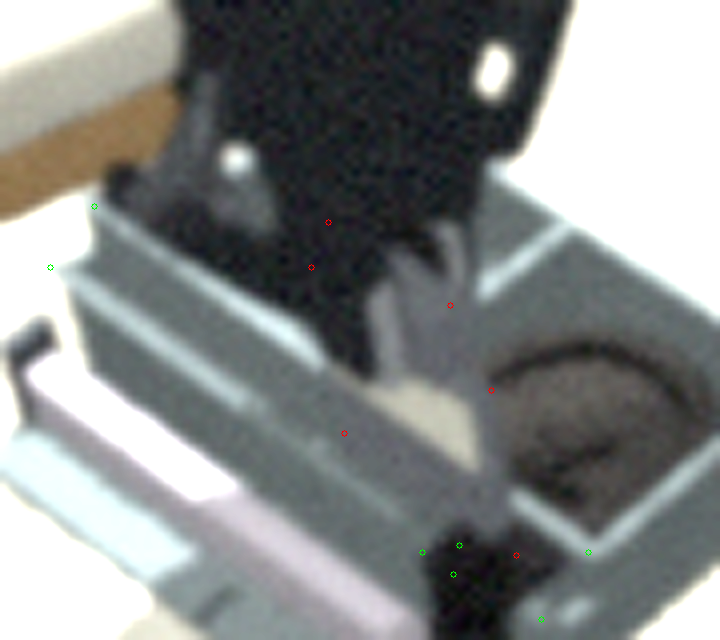

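Run:
```python
import cv2,numpy as np
im=cv2.imread('pics/scene8.png')[190:216,208:240]; im=cv2.resize(im,None,fx=24,fy=22,interpolation=cv2.INTER_CUBIC); cv2.imwrite('pics/b8.png',np.clip(im*2.5,0,255).astype(np.uint8))
```

```text
(no output)
```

View pics/b8.png

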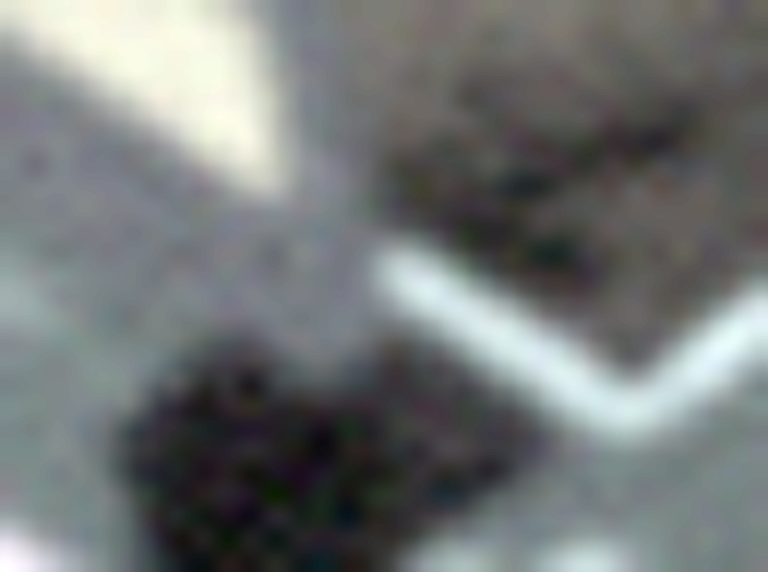

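Run:
```python
from h import *
p=np.load('tray.npy'); cc,ss=np.cos(p[2]),np.sin(p[2])
def tr(P): P=np.array(P)/1000.; return np.c_[p[0]+cc*P[:,0]-ss*P[:,1],p[1]+ss*P[:,0]+cc*P[:,1],P[:,2]]
P=[(0,-71,60),(-1,-71,60),(-8,-71,60),(0,-87,60),(-1,-87,60),(4,-92,62),(-3,-68,62),(-3,-70,62),(-.7,-68,62),(-.7,-70,62),(-.7,-68,104),(-.7,-70,104)]
for a,u in zip(P,proj('scene',tr(P))): print(a,((u-[208,190]+.5)*[24,22]).round())
```

```text
(0, -71, 60) [427. 313.]
(-1, -71, 60) [418. 320.]
(-8, -71, 60) [356. 367.]
(0, -87, 60) [571. 406.]
(-1, -87, 60) [562. 412.]
(4, -92, 62) [650. 393.]
(-3, -68, 62) [372. 301.]
(-3, -70, 62) [389. 313.]
(-0.7, -68, 62) [392. 286.]
(-0.7, -70, 62) [410. 297.]
(-0.7, -68, 104) [340. -35.]
(-0.7, -70, 104) [359. -24.]
```

{"fn": "step_arm", "kwargs": {
  "plan": [
    [[0, 0, -0.8, 0, 0, 0, -1], [0, 4, 0, 0, 0, 0, -1], [0, 4, 0, 0, 0, 0, -1], [0, 4, 0, 0, 0, 0, -1], [0, 4, 0, 0, 0, 0, -1], [0, 2, 0, 0, 0, 0, -1], [0, 0, 0, 0, 0, 0, -1]]
  ]
}}

```text
t: 17.25
position: [0.4853, 0.2249, 0.1072]
ee_rot: [0.701, 0.089, -0.09, -0.701]
contact_force: [-0.5, -0.5, -0.8]
opening: 0.0126
```

```bash
python3 st.py
```

```text
t 17.25 pos [0.4853 0.2249 0.1072] F [-0.5455 -0.4925 -0.8413] open 0.012644424670389775 yaw x 14.515835336357592 down [-0.0006 -0.0001 -1.    ] q [ 0.2079  0.2248  1.8361 -0.      1.0813 -0.0454]
tray frame mm -3.3906789655900362 -41.26036497961148
```

{"fn": "step_arm", "kwargs": {
  "plan": [
    [[0, 1.5, 0, 0, 0, 0, -1], [0, 1.5, 0, 0, 0, 0, -1], [0, 1.5, 0, 0, 0, 0, -1], [0, 1.5, 0, 0, 0, 0, -1], [0, 1, 0, 0, 0, 0, -1], [0, 0, 0, 0, 0, 0, -1]]
  ]
}}

```text
t: 17.85
position: [0.4857, 0.225, 0.1009]
ee_rot: [0.701, 0.089, -0.089, -0.701]
contact_force: [-1.1, -0.5, 4.1]
opening: 0.0125
```

```bash
python3 st.py
```

```text
t 17.85 pos [0.4857 0.225  0.1009] F [-1.1027 -0.46    4.1495] open 0.012496758793897516 yaw x 14.521671213361158 down [ 0.0003  0.     -1.    ] q [ 0.208   0.2347  1.8386 -0.      1.068  -0.0454]
tray frame mm -3.00408060098212 -41.25289237484943
```

{"fn": "step_arm", "kwargs": {
  "plan": [
    [[0, 1.5, 0, 0, 0, 0, -1], [0, 1.5, 0, 0, 0, 0, -1], [0, 1.5, 0, 0, 0, 0, -1], [0, 1, 0, 0, 0, 0, -1], [0, 1, 0, 0, 0, 0, -1], [0, 0, 0, 0, 0, 0, -1]]
  ],
  "newtons": 90
}}

```text
t: 18.45
position: [0.4858, 0.2251, 0.0945]
ee_rot: [0.701, 0.09, -0.089, -0.701]
contact_force: [-3.0, -0.4, 6.2]
opening: 0.0123
```

```bash
python3 st.py
```

```text
t 18.45 pos [0.4858 0.2251 0.0945] F [-2.9613 -0.3988  6.2343] open 0.012305589104472355 yaw x 14.525235748655872 down [ 0.0004  0.     -1.    ] q [ 0.208   0.2448  1.8412 -0.0001  1.0552 -0.0455]
tray frame mm -2.925637565256028 -41.25968979995548
```

{"fn": "step_arm", "kwargs": {
  "plan": [
    [[-0.5, 1, 0, 0, 0, 0, -1], [0, 1, 0, 0, 0, 0, -1], [0, 0, 0, 0, 0, 0, -1]]
  ]
}}

```text
t: 18.75
position: [0.486, 0.225, 0.0943]
ee_rot: [0.701, 0.09, -0.089, -0.701]
contact_force: [-6.6, -1.5, 17.8]
opening: 0.0126
```

{"fn": "step_arm", "kwargs": {
  "plan": [
    [[0, 0.8, 0, 0, 0, 0, -1], [0, 0, 0, 0, 0, 0, -1]]
  ]
}}

```text
t: 18.95
position: [0.4861, 0.225, 0.0942]
ee_rot: [0.702, 0.09, -0.089, -0.701]
contact_force: [-6.9, -3.0, 22.0]
opening: 0.0127
```

{"fn": "step_arm", "kwargs": {
  "plan": [
    [[0, 0.8, 0, 0, 0, 0, -1], [0, 0, 0, 0, 0, 0, -1]]
  ]
}}

```text
t: 19.15
position: [0.4861, 0.225, 0.0941]
ee_rot: [0.702, 0.09, -0.089, -0.701]
contact_force: [-9.3, -4.5, 28.0]
opening: 0.0122
```

{"fn": "step_arm", "kwargs": {
  "plan": [
    [[-0.8, -0.8, 0, 0, 0, 0, -1], [0, 0, 0, 0, 0, 0, -1], [0, 0, 0, 0, 0, 0, -1]]
  ]
}}

```text
t: 19.45
position: [0.4858, 0.225, 0.0943]
ee_rot: [0.701, 0.091, -0.088, -0.701]
contact_force: [-5.5, -2.0, 19.3]
opening: 0.0124
```

Run:
```python
from h import *
import st; st.st()
save('scene','scene9.png')
im=cv2.imread('pics/scene9.png')
z=cv2.resize(im[190:216,208:240],None,fx=24,fy=22,interpolation=cv2.INTER_CUBIC); cv2.imwrite('pics/b9.png',np.clip(z*2.5,0,255).astype(np.uint8))
z=cv2.resize(im[140:250,140:270],None,fx=5,fy=5,interpolation=cv2.INTER_CUBIC); cv2.imwrite('pics/c9.png',np.clip(z*1.8,0,255).astype(np.uint8))
```

```text
t 19.45 pos [0.4858 0.225  0.0943] F [-5.4515 -1.9551 19.3164] open 0.012426709551330795 yaw x 14.534730290546817 down [ 0.003   0.0004 -1.    ] q [ 0.2079  0.2437  1.8432 -0.0003  1.0517 -0.0456]
tray frame mm -2.887004899892785 -41.35011305299468
```

View pics/c9.png

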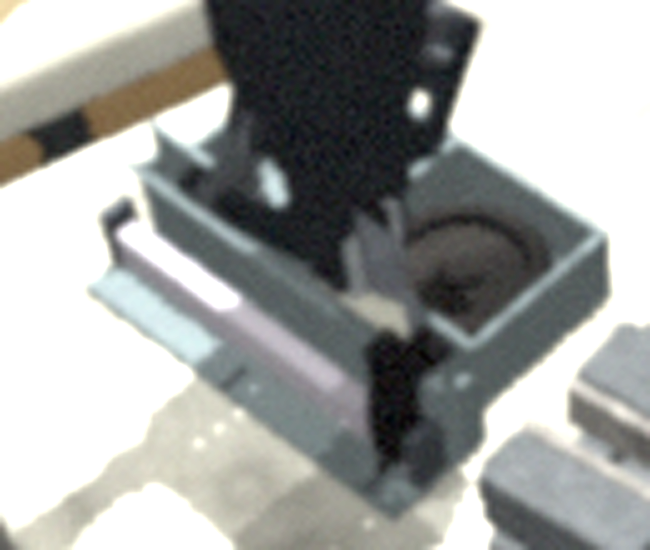

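View pics/b9.png

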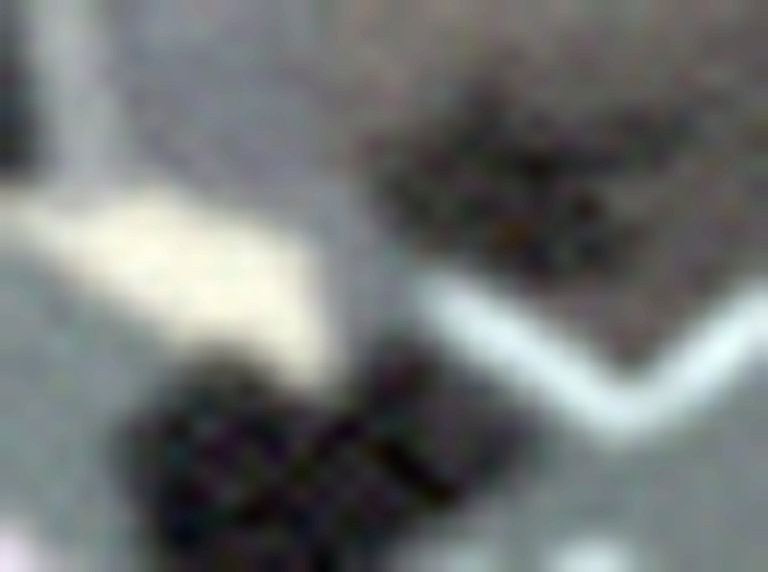

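Run:
```python
from h import *
p=np.load('tray.npy'); cc,ss=np.cos(p[2]),np.sin(p[2])
def tr(P): P=np.array(P)/1000.; return np.c_[p[0]+cc*P[:,0]-ss*P[:,1],p[1]+ss*P[:,0]+cc*P[:,1],P[:,2]]
im=cv2.imread('pics/scene9.png'); k=16; o=np.array([198,176])
z=cv2.resize(im[176:212,198:243],None,fx=k,fy=k,interpolation=cv2.INTER_CUBIC); z=np.clip(z*2.3,0,255).astype(np.uint8); z0=z.copy()
def L(P,col):
    q=((proj('scene',tr(P))-o+.5)*k).astype(np.int32); cv2.polylines(z,[q.reshape(-1,1,2)],False,col,1)
for x in(-5.5,-.5): L([(x,-69.5,30),(x,-69.5,74)],(0,0,255))
L([(-5.5,-69.5,74),(-5.5,-9,74)],(0,0,255))
L([(0,-92,62),(0,0,62)],(0,255,0)); L([(-8,-71,60),(0,-71,60),(0,-87,60)],(255,0,0))
cv2.imwrite('pics/d9.png',z)
s=robot.observe(); print(s['torque'],s['contact_force'])
```

```text
[-0.36968282  1.32236379  0.01740525] [-5.59452982 -2.08006205 19.70182583]
```

View pics/d9.png

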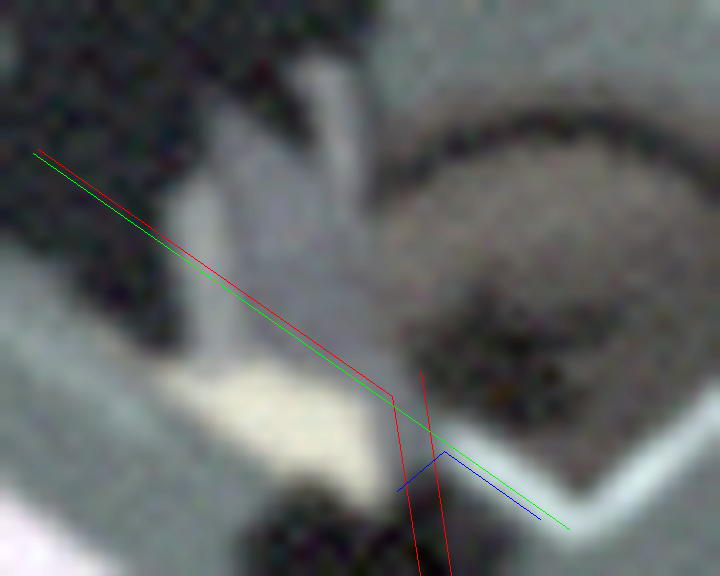

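Run:
```python
from h import *
a=[]
for n in '39':
    im=cv2.imread(f'pics/scene{n}.png')[205:245,195:235]; a.append(np.clip(cv2.resize(im,None,fx=9,fy=9,interpolation=cv2.INTER_CUBIC)*(2. if n=='9' else 1.5),0,255).astype(np.uint8))
for z in a:
    for g in range(0,360,60): cv2.line(z,(g,0),(g,359),(0,120,0),1); cv2.line(z,(0,g),(359,g),(0,120,0),1)
cv2.imwrite('pics/sp.png',np.hstack(a))
for q in('stop_top','mark_right'): print(q,[(d['at'],round(d['confidence'],2)) for d in robot.landmark_of(q,'scene')[:2]])
```

```text
stop_top [([215.3, 209.0], 0.6), ([316.8, 303.4], 0.39)]
mark_right [([212.7, 236.4], 0.7)]
```

View pics/sp.png

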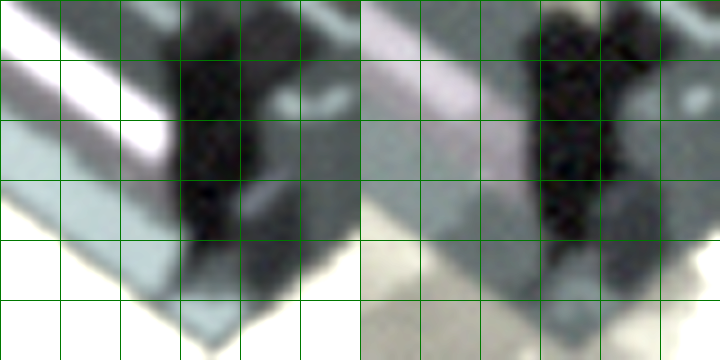

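The stop hasn't moved since I set it, and the holder is bottomed out. I'll check that it holds steady, then hand in.

{"fn": "step_arm", "kwargs": {
  "plan": [
    [[0, 0, 0, 0, 0, 0, -1], [0, 0, 0, 0, 0, 0, -1], [0, 0, 0, 0, 0, 0, -1], [0, 0, 0, 0, 0, 0, -1], [0, 0, 0, 0, 0, 0, -1]]
  ]
}}

```text
t: 20.1
position: [0.4858, 0.225, 0.0943]
ee_rot: [0.701, 0.091, -0.088, -0.701]
contact_force: [-4.8, -1.1, 19.6]
opening: 0.0123
```

```bash
python3 -c "
import st; st.st(); print(st.robot.job_done())"
```

```text
t 20.1 pos [0.4858 0.225  0.0943] F [-4.7648 -1.117  19.5952] open 0.012251938510460256 yaw x 14.535528542952791 down [ 0.003   0.0004 -1.    ] q [ 0.208   0.2437  1.8432 -0.0003  1.0517 -0.0456]
tray frame mm -2.8867763655438234 -41.346959556468455
the job is handed in; nothing more can be done
None
```

The label holder is home in front of the right bay, the one with the cap wrench. I handed in at 20.1 s with the arm still gripping the holder and pressing it down.

**What I did:** I gripped the stop's fin and slid it about 55 mm to the right bay's mark. Then I took the holder out of its stand, pushed it against the wall, and lowered it straight down beside the stop.

**Last checks:**
- **Stop:** by the arm's reading it went to y = -78.9 mm (target -79). The pictures show the pointer at the mark, to about 1 mm, and the stop did not move while I placed the holder.
- **Seating:** the force rose from about 4 N at first contact to 6 N, then jumped to 28 N over less than 1 mm, as at a hard stop. That was at tool height 94.2 mm, where 94.4 mm was expected. I eased off to about 19.6 N down, which held steady.
- **Gap:** the holder's right edge looked about 0.5–1 mm from the stop in the picture.

**What disagreed:** one camera reading put the holder about 5 mm higher in the grip than assumed. The force and height readings contradict that, and I went by them. The holder also still leaned on the wall with about 5 N, which I left.

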